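Seat and secure a filled mould on the vibrating table

ROBOT

A 7-joint arm with a two-finger parallel gripper is mounted at the origin on a cart in front of the work surface, level with it; the furniture and walls round the work are solid. World frame = base frame: x ahead of the robot, y to its left, z up, the work surface at z = 0. Lengths are in m, angles in rad, forces in N, time in s.
With the tool pointing down it reaches from about 0.35 to 0.9 m from the base axis. Payload 8.1 kg.
Tool frame: the origin (TCP) lies at the very end of the fingers, on their centre line; the grasp point (between the pads) lies 19 mm behind it; z points along the fingers, y is the line along which they close (so a half turn about z gives the same grasp; the last joint's range is limited). The gripper opens to 92 mm and grips with 3 to 60 N. Pads are 19 mm wide; open, the fingers measure 130 mm over their backs; the gripper's body (75 mm by 190 mm) begins 47 mm behind the grasp point.
Start: joints at [1.214, 0.434, 0.025, 1.573, -0.012, 1.134, -0.075], TCP at [0.157, -0.605, 0.227] pointing down, gripper open.
Joint ranges: [-2.62, 2.62], [-0.44, 2.09], [-1.27, 1.32], [0.08, 2.57], [-1.32, 4.46], [0.12, 2], [-2.74, 2.74]. Speed limits (rad/s): [2.22, 2.22, 3.01, 3.01, 3.14, 3.14, 3.14].

INTERFACE

Orientations are given as a unit quaternion [x, y, z, w].
In Python, from workcell import ctrl, eyes, order gives the robot as it stands (ctrl), with the cameras (eyes) and the job (order).
- The arm moves only by the shell command python3 jog.py 'ROWS' [FORCE]. ROWS is a JSON list that holds a single list of rows (three levels of brackets), with 1 to 8 rows, each of 7 numbers: dx, dy, dz in shares of 0.3 m (1.0 is 0.3 m), then a rotation vector rx, ry, rz in fractions of the full range, 1 being 2 rad, then the finger opening in m; each row is the pose to reach, as a shift and turn from the pose commanded when the command began, along the tool's axes at that moment; what a row does not reach only later rows make up. A row lasts 1/12 s, in which the tool goes at most 0.0417 m and 0.125 rad, less where a joint would pass 70% of its speed; a pose out of reach is approached as far as the arm can. The fingers move at their own pace and stop on an object; FORCE is the grip in N (left out, the last holds). Time passes only in rows, so rows that do not move let the fingers close. It prints the time, the measured TCP pose, the force, the opening and the grip force at its end. Shift and turn numbers lie between -1 and 1, and a call with a number outside is refused. Input that does not fit is refused with a message, and nothing moves.
- ctrl.sense(): the state, without advancing time (a new reading comes with each control period).
- eyes.snapshot(name): name is "scene" or "top"; returns a dict with "image" (480x640x3 uint8, red, green, blue), "fx", "fy", "cx", "cy" (pixels), "rvec" (rotation vector, rad) and "tvec" (3), from world to camera coordinates, as OpenCV has them. Camera axes: x right, y down, z forward; pixel columns grow to the right and rows downward; lengths in m; the calibration is good to about 2 mm. A picture is of the moment at which its call begins. There is no depth.
- order.finish_job(): hands the job in; it is judged then, once.
The state is a dict: "t": time; "joints": joint angles; "qd": joint speeds; "joint_efforts": joint torques, N m; "tool_pos": TCP position; "eef_rot": TCP orientation; "ft_force": force on the tool from outside, world axes, zero at the start; "moment": the same for the moment, N m; "gripper_width": finger opening in m; "gripper_force": force on a finger pad.
Only numpy, scipy, OpenCV 4.12 (cv2) and the standard library are available. Lean on these libraries where they do the work, as an engineer would, in place of code of your own. Each camera call takes 0.05 s, during which the arm holds its last target. There are 200 camera calls.

TASK

The filled praline mould lies askew on the deck of the small vibrating table. Push it along the deck, without picking it up, until it sits square and fully home against both the back rail and the left end stop, while the wire bail still stands up; then tip the bail over with a fingertip so that it drops flat round the mould and keeps it from walking when the table shakes. Leave the other things on the bench alone.

Things in the scene. Friction and masses are not known exactly. Their poses are not given: they have to be found in the camera images.
- vib_table: Low bench vibrating table with a grey base and a flat steel deck, 300 (x) x 400 (y) mm; it does not move. Origin: centre of its underside on the bench; x away from the robot, y to the left, z up; the deck's top is at z = 58 mm. The near and the right side of the deck are open.
- back_rail (a point): Mid-length of the back rail's inner face, on the deck: x = 118, y = 17.5 mm in the vibrating table's frame. The rail is a thin aluminium angle, 14 mm high above the deck, 275 mm long, running along the table's y at its far side (y = -120 to 155 mm). An askew mould can wedge there when pushed in mid-edge; push the end that lags.
- end_stop (a point): Mid-length of the left end stop's inner face, on the deck: x = 20, y = 155 mm in the vibrating table's frame. An aluminium angle like the rail, 14 mm high, 150 mm long along the table's x (x = -55 to 95 mm).
- seat (a point): Where the mould's origin lies when the mould is home against rail and stop: a point on the deck's top, at x = 16, y = 36, z = 58 mm in the vibrating table's frame. Unmarked.
- filled_mould: The only mould on the deck: clear plastic tray of 30 chocolate-filled cells, solid 204 (x) x 238 (y) x 18 mm high (its thin lip shows 206 x 241), 0.2 to 0.35 kg. Origin: centre of its underside; x across the short side, y along the long side; home when its x and y point as the vibrating table's do. It slides under 1 to 4 N.
- bail (a joint): Angle of the wire bail in rad: 0 = lying flat round the mould, grows as it is raised, 1.57 = upright, 1.78 = back stop. It stands leaning a little to the left, past upright, held so by its own weight (0.15 kg; under 2 N at the cross bar moves it). Tipped to the right past upright it falls by itself, damped, in 2 to 4 s.
- bail_hinge (a point): Middle of the bail's hinge, which runs along the table's x at y = 172, z = 67 mm in its frame, left of the end stop, between two dark pivot blocks (20 mm high, at x = -114 to -102 and 141 to 153 mm). Lying flat, the bail clears a mould that is home by 4 mm in front and on the right; it cannot lie flat on a mould that is not home.
- bail_bar (a point): Middle of the black rubber sleeve (11 mm thick, 70 mm long) near the near end of the bail's cross bar, 263 mm from the hinge. The bail is a U of 8 mm steel rod; the bar runs 230 mm along the table's x and stands about 320 mm above the bench; the arms run from its ends to the pivot blocks, at x = -94 and 137 mm in the table's frame.
- spice_jar: Bystander: spice jar with a black cap, 41 mm thick, 105 mm high, on the bench left of the vibrating table. Origin: centre of its underside.
- dip_fork: Bystander: dipping fork 233 mm long, 13 mm high, lying on the bench in front of the vibrating table.
- pen: Bystander: pen, 135 mm, lying on the bench in front of the vibrating table, near its right end.
- scraper: Bystander: bench scraper, 108 x 124 x 28 mm, on the bench on the left.
- empty_mould: Bystander: empty clear mould, 206 x 241 x 20 mm, on the bench on the right.
- nib_bowl: Bystander: small bowl of nibs, 76 mm wide, 35 mm high, on the bench on the right, behind the empty mould.

How it is judged:
On the way, in this order (a step that is already met when the one before it is completed fails the run):
1. the mould is pushed home, square against the back rail and the end stop, with the bail still standing (horizontal distance between filled_mould and seat below 0.006 m and angle between the x axis of filled_mould and the x axis of vib_table, either way round below 0.04 rad and value of joint bail above 1.4 rad), for 0.2 s.
2. the bail lies flat round the mould (value of joint bail below 0.03 rad), for 0.2 s.
At the end, for the whole second after the job is handed in: The mould lies flat on the deck, at rest, within 6 mm of its home place and within 0.04 rad of square, and the bail lies flat round it (joint under 0.03 rad) (horizontal distance between filled_mould and seat below 0.006 m and angle between the x axis of filled_mould and the x axis of vib_table, either way round below 0.04 rad and value of joint bail below 0.03 rad and linear speed of filled_mould below 0.01 m/s and angle between filled_mould's own z axis and vertical below 0.05 rad and z of filled_mould in the frame of vib_table below 0.063 m); the robot touches nothing.
It fails at once if the filled mould is lifted off the deck or tipped (z of filled_mould in the frame of vib_table above 0.068 m or angle between filled_mould's own z axis and vertical above 0.15 rad).
It fails at once if a bystander is moved by more than 20 mm (distance of any of spice_jar, dip_fork, pen, scraper, empty_mould, nib_bowl from where it was at the start of the episode above 0.02 m).
It also fails if it takes over 70 s, if anything falls off the work surface, if the arm or the gripper's body presses on something with over 40 N, if the wrist force passes 120 N, or if a joint passes its speed limit or range.

## Working session

There is one attempt and no reset: what is moved stays moved. The work goes in short steps, Python scripts to look and compute and a shell command to move; the robot and the scene stay as the last step left them, time stands still between calls to the robot, and variables do not carry over. Pictures are saved under pics/ and viewed, at most 10 in all, crops included, and the job is handed in when it is done.

```bash
ls; mkdir -p pics; python3 - <<'E'
from workcell import ctrl, eyes, order
import cv2,json,numpy as np
for n in("scene","top"):
    s=eyes.snapshot(n); cv2.imwrite(f"pics/{n}0.png",s["image"][:,:,::-1])
    R=cv2.Rodrigues(np.array(s["rvec"]))[0]; print(n,s["fx"],s["cx"],s["cy"],-R.T@np.array(s["tvec"]).ravel(),R.round(3).tolist())
s=ctrl.sense();print(s)
E
```

```text
jog.py
pics
workcell.py
scene 472.36136231146344 321.7586027894079 243.0444474848898 [0.10259673 0.78715222 0.94354535] [[-0.847, -0.532, -0.006], [-0.385, 0.622, -0.682], [0.366, -0.575, -0.731]]
top 529.7839148524573 318.9429630918297 233.7278441952722 [0.35284176 0.07538883 1.54818006] [[-0.016, -1.0, -0.018], [-0.992, 0.018, -0.123], [0.123, 0.015, -0.992]]
{'t': 0.1, 'joints': array([ 1.21439484,  0.43514692,  0.02497864,  1.57400011, -0.01161162,
        1.13398602, -0.0750818 ]), 'qd': array([ 5.49314085e-04, -2.00866474e-03,  1.61059600e-03, -1.32084907e-03,
       -7.81319215e-05,  3.05901061e-05, -1.42390847e-03]), 'joint_efforts': array([ 2.24578951e-03, -6.69132614e+01,  9.87418815e-01, -3.15149152e+01,
       -6.05902984e-02,  3.73854430e-02,  4.86014369e-05]), 'tool_pos': array([ 0.15676508, -0.60455378,  0.22602979]), 'eef_rot': array([ 9.91962497e-01,  1.26530304e-01, -1.46899930e-04, -6.81980726e-04]), 'ft_force': array([-0.26847176,  0.26396226,  0.02545431]), 'moment': array([-0.02696112,  0.00895653,  0.0262378 ]), 'gripper_force': 0.0, 'gripper_width': 0.09169106323999192}
```

View pics/top0.png

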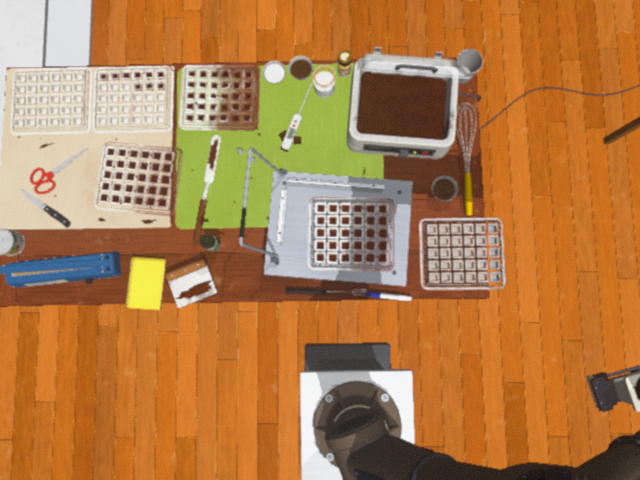

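View pics/scene0.png

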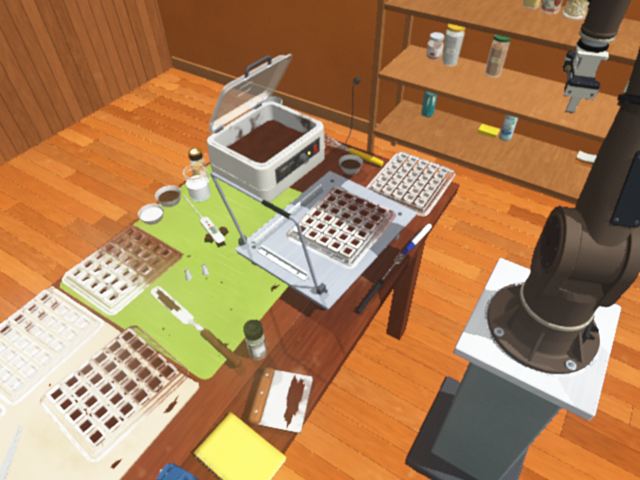

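The top view shows the deck spanning about px (265–412, 172–287), with the mould at (352, 233) askew by a few degrees. The bail stands at the left, with its bar running from (250, 150) to (240, 243). The scene view shows the same layout, with the bail's sleeve near (278, 208). Next I'll enlarge both views.

```bash
python3 - <<'E'
import cv2
a=cv2.imread("pics/top0.png")[150:300,230:430]; cv2.imwrite("pics/topc.png",cv2.resize(a,(800,600),interpolation=cv2.INTER_CUBIC))
a=cv2.imread("pics/scene0.png")[160:310,230:430]; cv2.imwrite("pics/scenec.png",cv2.resize(a,(800,600),interpolation=cv2.INTER_CUBIC))
E
```

```text
(no output)
```

View pics/topc.png

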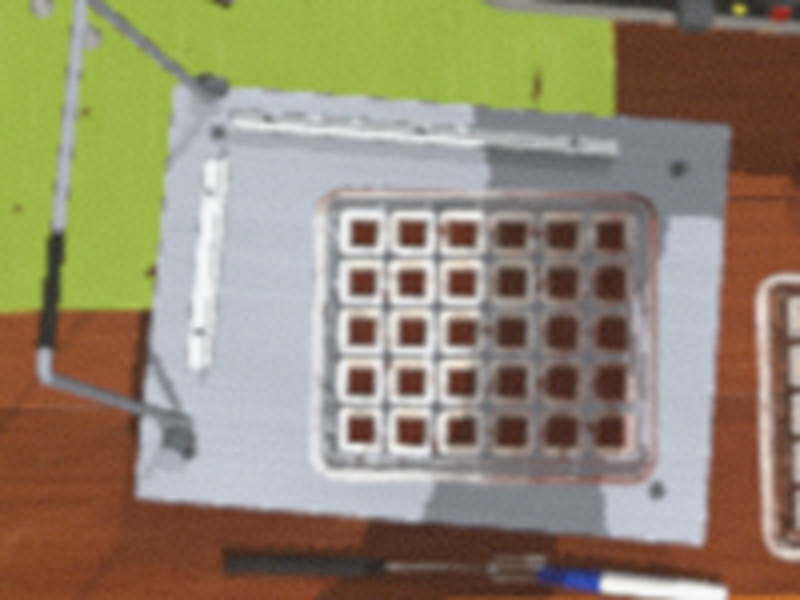

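View pics/scenec.png

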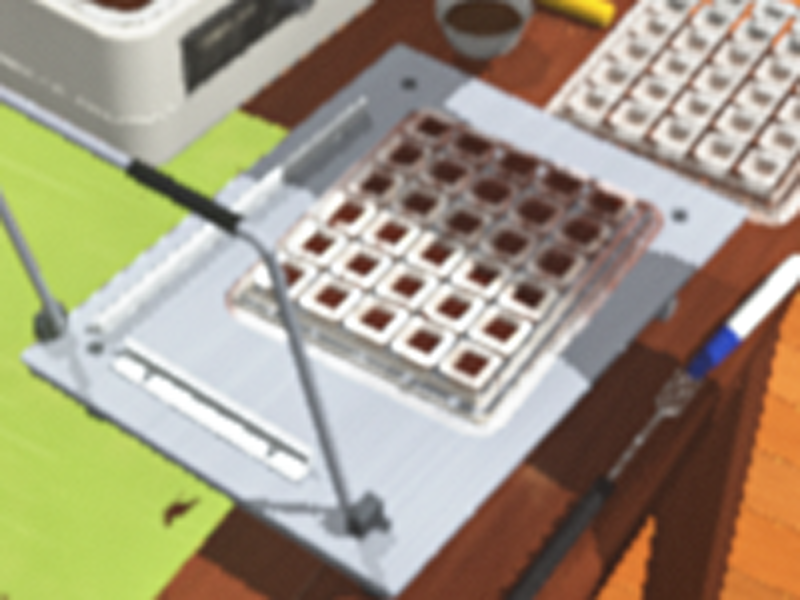

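The top crop shows the deck corners at about (175,85), (730,127), (705,545) and (137,497), with the corner cells at (363,233), (612,236), (610,433) and (362,431). The scene crop shows the same deck corners at (22,357), (402,42), (748,215) and (395,598), with cells at (290,272), (435,126), (610,200) and (472,362). I can now triangulate these, plus the sleeve and the rails.

```bash
cat > h.py <<'E'
import numpy as np, cv2
from workcell import ctrl, eyes, order
def cam(s):
    R=cv2.Rodrigues(np.array(s["rvec"],float))[0]; t=np.array(s["tvec"],float).ravel()
    K=np.array([[s["fx"],0,s["cx"]],[0,s["fy"],s["cy"]],[0,0,1]]); return K,R,t
def plane(s,px,z):
    K,R,t=cam(s); px=np.atleast_2d(px).astype(float)
    d=(R.T@np.linalg.inv(K)@np.c_[px,np.ones(len(px))].T).T; c=-R.T@t
    return c+d*((z-c[2])/d[:,2])[:,None]
def tri(s1,p1,s2,p2):
    P=[k@np.c_[r,t] for k,r,t in(cam(s1),cam(s2))]
    X=cv2.triangulatePoints(P[0],P[1],np.array(p1,float).T,np.array(p2,float).T); return (X[:3]/X[3]).T
def fit(loc,w):  # 2D rigid
    l,m=np.array(loc,float)[:,:2],w[:,:2]; a,b=l-l.mean(0),m-m.mean(0)
    th=np.arctan2((a[:,0]*b[:,1]-a[:,1]*b[:,0]).sum(),(a*b).sum())
    R=np.array([[np.cos(th),-np.sin(th)],[np.sin(th),np.cos(th)]]); o=m.mean(0)-R@l.mean(0)
    return th,o,np.linalg.norm(l@R.T+o-m,axis=1)
E
python3 - <<'E'
from h import *
np.set_printoptions(precision=4,suppress=True)
T=eyes.snapshot("top");S=eyes.snapshot("scene")
tp=lambda p:np.array(p)/4+[230-.375,150-.375]
sp=lambda p:np.array(p)/4+[230-.375,160-.375]
dt=tp([(175,85),(730,127),(705,545),(137,497)]);ds=sp([(22,357),(402,42),(748,215),(395,598)])
print("deck tri\n",tri(T,dt,S,ds))
loc=[(.15,.2),(.15,-.2),(-.15,-.2),(-.15,.2)]
for n,s,p in(("top",T,dt),("scene",S,ds)): print(n,fit(loc,plane(s,p,.058)))
ct=tp([(363,233),(612,236),(610,433),(362,431)]);cs=sp([(290,272),(435,126),(610,200),(472,362)])
X=tri(T,ct,S,cs);print("cells\n",X,X.mean(0))
d=X[0]-X[1]+X[3]-X[2];print("yaw",np.arctan2(-d[0],d[1]))
ot=tp([(313,188),(658,190),(656,484),(313,477)]);print("lip z.06/.076",plane(T,ot,.06).mean(0),plane(T,ot,.076).mean(0))
print("sleeve",tri(T,tp([(55,235),(47,347)]),S,sp([(133,167),(238,223)])))
print("rail inner bottom: ",plane(T,tp([(233,130),(617,156)]),.058),"stop",plane(T,tp([(224,160),(205,368)]),.058))
E
```

```text
deck tri
 [[ 0.7214  0.226   0.0609]
 [ 0.6821 -0.1703  0.0621]
 [ 0.3869 -0.1425  0.0541]
 [ 0.4264  0.2552  0.0554]]
top (np.float64(-0.0980047319905231), array([0.5553, 0.0424]), array([0.0012, 0.0012, 0.0005, 0.0018]))
scene (np.float64(-0.10407014419148798), array([0.5538, 0.0416]), array([0.0021, 0.0025, 0.0036, 0.0011]))
cells
 [[ 0.6065  0.0923  0.0837]
 [ 0.6016 -0.0819  0.0813]
 [ 0.463  -0.076   0.0838]
 [ 0.4685  0.0957  0.0809]] [0.5349 0.0075 0.0824]
yaw -0.03012049482816077
lip z.06/.076 [0.5383 0.0083 0.06  ] [0.5363 0.009  0.076 ]
sleeve [[0.5672 0.27   0.3283]
 [0.5015 0.2748 0.3276]]
rail inner bottom:  [[ 0.6891  0.1853  0.058 ]
 [ 0.6646 -0.0892  0.058 ]] stop [[0.6673 0.192  0.058 ]
 [0.5175 0.2067 0.058 ]]
```

The manual's scale: shifts go in shares of 0.3 m and turns go in shares of 2 rad. Converting my numbers, 0.23 m / 0.3 = 0.7667, -0.175 m / 0.3 = -0.5833, -0.6 rad / 2 = -0.3.

```bash
cat >> h.py <<'E'
from scipy.spatial.transform import Rotation as Ro
TH,O=-0.100,np.array([.5550,.0420])
def t2w(x,y): c,s=np.cos(TH),np.sin(TH); return O+[c*x-s*y,s*x+c*y]
def w2t(p): c,s=np.cos(TH),np.sin(TH); d=np.array(p[:2])-O; return np.array([c*d[0]+s*d[1],-s*d[0]+c*d[1]])
def go(x,y,z,phi):  # target in table frame (z world), tool-x heading phi in table frame, tool down -> shift+turn in tool axes
    s=ctrl.sense(); R=Ro.from_quat(s["eef_rot"]); p=np.array(s["tool_pos"])
    G=Ro.from_euler("z",phi+TH)*Ro.from_euler("x",np.pi)
    np.set_printoptions(precision=4,suppress=True)
    print("at table",w2t(p),p[2],"F",np.array(s["ft_force"]).round(1),"shift",R.inv().apply(np.r_[t2w(x,y),z]-p),"rot",(R.inv()*G).as_rotvec(),"t",s["t"])
E
python3 jog.py '[[[0.7667, -0.5833, 0.1667, 0, 0, -0.3, 0.092], [0.7667, -0.5833, 0.1667, 0, 0, -0.3, 0.092], [0.7667, -0.5833, 0.1667, 0, 0, -0.3, 0.092], [0.7667, -0.5833, 0.1667, 0, 0, -0.3, 0.092], [0.7667, -0.5833, 0.1667, 0, 0, -0.3, 0.092], [0.7667, -0.5833, 0.1667, 0, 0, -0.3, 0.092], [0.7667, -0.5833, 0.1667, 0, 0, -0.3, 0.092], [0.7667, -0.5833, 0.1667, 0, 0, -0.3, 0.092]]]'
python3 -c "
from h import *
go(-.0156,-.195,.11,np.pi/2)"
```

```text
t: 0.87
tool_pos: [0.3406, -0.3703, 0.1758]
eef_rot: [0.908, 0.419, 0.001, -0.002]
ft_force: [0.2, 0.6, -0.2]
gripper_width: 0.0916
gripper_force: 0.0
at table [-0.1722 -0.4316] 0.17583133630841166 F [ 0.2  0.6 -0.2] shift [ 0.2834 -0.0063  0.067 ] rot [-0.0003 -0.0044 -0.6071] t 0.8667
```

In the tool's units: 0.283 m / 0.3 = 0.9433, 0.067 m / 0.3 = 0.2233, -0.607 rad / 2 = -0.3035.

```bash
python3 jog.py '[[[0.9433, -0.02, 0.2233, 0, -0.002, -0.3035, 0.092], [0.9433, -0.02, 0.2233, 0, -0.002, -0.3035, 0.092], [0.9433, -0.02, 0.2233, 0, -0.002, -0.3035, 0.092], [0.9433, -0.02, 0.2233, 0, -0.002, -0.3035, 0.092], [0.9433, -0.02, 0.2233, 0, -0.002, -0.3035, 0.092], [0.9433, -0.02, 0.2233, 0, -0.002, -0.3035, 0.092], [0.9433, -0.02, 0.2233, 0, -0.002, -0.3035, 0.092], [0.9433, -0.02, 0.2233, 0, -0.002, -0.3035, 0.092]]]'
python3 -c "
from h import *
go(-.0156,-.187,.066,np.pi/2)"
```

```text
t: 1.53
tool_pos: [0.5215, -0.152, 0.1087]
eef_rot: [0.742, 0.671, 0.001, -0.0]
ft_force: [1.3, 0.6, -0.3]
gripper_width: 0.0919
gripper_force: 0.0
at table [-0.0139 -0.1963] 0.10867176626311206 F [ 1.3  0.6 -0.3] shift [ 0.0093 -0.0017  0.0427] rot [ 0.0006 -0.0014 -0.0002] t 1.5333
```

In the tool's units: 0.043 m / 0.3 = 0.1433, 0.009 m / 0.3 = 0.03.

```bash
python3 jog.py '[[[0.03, -0.0067, 0.0667, 0, 0, 0, 0.092], [0.03, -0.0067, 0.1433, 0, 0, 0, 0.092], [0.03, -0.0067, 0.1433, 0, 0, 0, 0.092]]]'
python3 jog.py '[[[0.0267, 0, 0, 0, 0, 0, 0.092], [0.0533, 0, 0, 0, 0, 0, 0.092], [0.08, 0, 0, 0, 0, 0, 0.092], [0.1033, 0, 0, 0, 0, 0, 0.092], [0.1267, 0, 0, 0, 0, 0, 0.092], [0.15, 0, 0, 0, 0, 0, 0.092], [0.1733, 0, 0, 0, 0, 0, 0.092], [0.1733, 0, 0, 0, 0, 0, 0.092]]]'
python3 - <<'E'
from h import *
go(-.0156,-.0975,.066,np.pi/2)
T=eyes.snapshot("top")["image"][150:300,230:430,::-1]; cv2.imwrite("pics/t1.png",cv2.resize(T,(800,600),interpolation=cv2.INTER_CUBIC))
E
```

```text
t: 1.78
tool_pos: [0.5136, -0.151, 0.0634]
eef_rot: [0.745, 0.668, -0.003, -0.001]
ft_force: [-0.6, 0.1, -0.5]
gripper_width: 0.0919
gripper_force: 0.0
t: 2.45
tool_pos: [0.5221, -0.0978, 0.0668]
eef_rot: [0.744, 0.668, -0.001, 0.001]
ft_force: [-0.7, 0.6, -0.1]
gripper_width: 0.092
gripper_force: 0.0
at table [-0.0188 -0.1424] 0.06679117560998547 F [-0.7  0.6 -0.1] shift [0.045  0.0028 0.0007] rot [-0.0006  0.0029 -0.0082] t 2.45
```

View pics/t1.png

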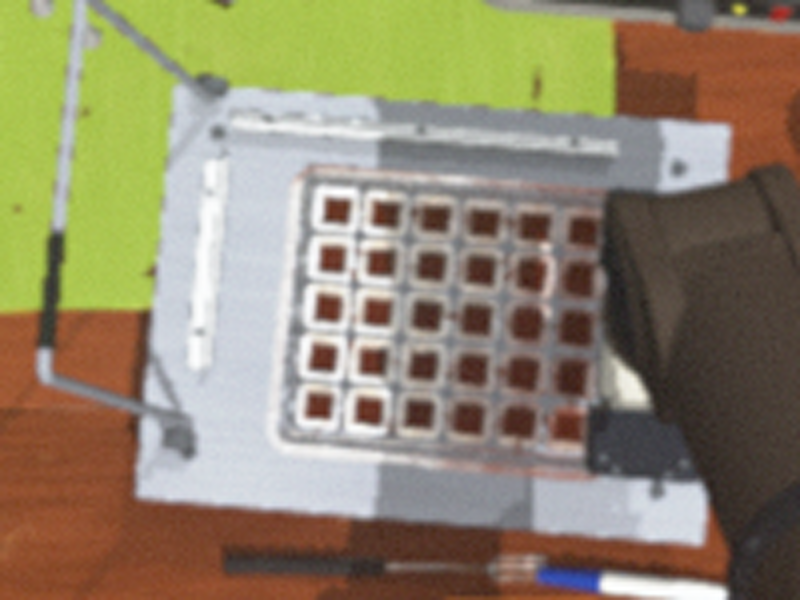

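The mould has turned square to the table. Its left edge runs from (300,175) to (275,445), and about 50 mm of travel to the stop remains.

In the tool's units: 0.044 m / 0.3 = 0.1467, 0.041 m / 0.3 = 0.1367, -0.008 rad / 2 = -0.004.

```bash
python3 jog.py '[[[0.0233, 0, 0, 0, 0, -0.002, 0.092], [0.0467, 0.0033, 0, 0, 0, -0.004, 0.092], [0.07, 0.0067, 0, 0, 0, -0.004, 0.092], [0.0933, 0.0067, 0, 0, 0, -0.004, 0.092], [0.1167, 0.0067, 0, 0, 0, -0.004, 0.092], [0.1367, 0.0067, 0, 0, 0, -0.004, 0.092], [0.1467, 0.0067, 0, 0, 0, -0.004, 0.092], [0.1467, 0.0067, 0, 0, 0, -0.004, 0.092]]]'
python3 jog.py '[[[0.0067, 0, 0, 0, 0, 0, 0.092], [0.0133, 0, 0, 0, 0, 0, 0.092], [0.0133, 0, 0, 0, 0, 0, 0.092]]]'
python3 -c "
from h import *
go(-.0156,-.0925,.066,np.pi/2)"
```

```text
t: 3.17
tool_pos: [0.5287, -0.0551, 0.0663]
eef_rot: [0.742, 0.671, -0.002, 0.001]
ft_force: [-0.3, 0.8, -0.4]
gripper_width: 0.0919
gripper_force: 0.0
t: 3.42
tool_pos: [0.5289, -0.0523, 0.0663]
eef_rot: [0.742, 0.67, -0.002, 0.001]
ft_force: [0.1, -0.3, -0.8]
gripper_width: 0.0917
gripper_force: 0.0
at table [-0.0166 -0.0964] 0.06627558535214002 F [ 0.1 -0.3 -0.8] shift [0.0039 0.0009 0.0003] rot [-0.0013  0.0037 -0.0022] t 3.4167
```

In the tool's units: 0.002 m / 0.3 = 0.0067.

```bash
for i in 1 2; do python3 jog.py '[[[0.0067, 0, 0, 0, 0, 0, 0.092], [0.0067, 0, 0, 0, 0, 0, 0.092], [0.0067, 0, 0, 0, 0, 0, 0.092]]]' | grep -E "pos|ft"; done
python3 - <<'E'
from h import *
go(-.0156,-.0925,.066,np.pi/2)
T=eyes.snapshot("top")["image"][150:300,230:430,::-1]; cv2.imwrite("pics/t2.png",cv2.resize(T,(800,600),interpolation=cv2.INTER_CUBIC))
E
```

```text
tool_pos: [0.5291, -0.0503, 0.0662]
ft_force: [0.0, 0.1, -0.6]
tool_pos: [0.5292, -0.0499, 0.0663]
ft_force: [-0.4, -5.8, 0.4]
at table [-0.0165 -0.094 ] 0.06627079580253808 F [-0.4 -5.8  0.4] shift [0.0015 0.0009 0.0003] rot [-0.0014  0.0055 -0.003 ] t 3.9167
```

View pics/t2.png

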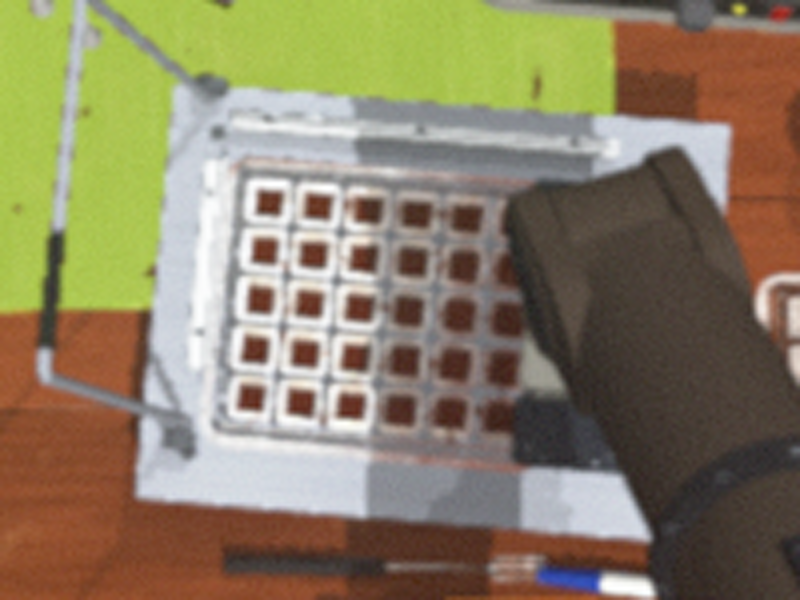

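The mould is now against the stop: contact registered at −5.8 N, with the left edge at (235,165)–(215,430) on the stop's face. A gap to the rail remains. Next I'll back off, lift, and go round to the near side.

In the tool's units: -0.11 m / 0.3 = -0.3667, -0.08 m / 0.3 = -0.2667.

```bash
python3 jog.py '[[[-0.1, 0, 0, 0, 0, 0, 0.092], [-0.1, 0, -0.1333, 0, 0, 0, 0.092], [-0.1, 0, -0.2667, 0, 0, 0, 0.092], [-0.1, 0, -0.3667, 0, 0, 0, 0.092]]]' | grep -E "pos|ft"
python3 -c "
from h import *
go(-.134,.03,.16,0)"
```

```text
tool_pos: [0.5268, -0.0778, 0.1789]
ft_force: [1.8, 0.6, 0.8]
at table [-0.0161 -0.122 ] 0.1788507543581804 F [1.8 0.6 0.8] shift [ 0.1518 -0.1183  0.0184] rot [0.0022 0.0025 1.5683] t 4.3
```

In the tool's units: 0.15 m / 0.3 = 0.5, -0.118 m / 0.3 = -0.3933, 0.95 rad / 2 = 0.475.

```bash
python3 jog.py '[[[0.1, -0.3333, 0.0333, 0, 0, 0.06, 0.092], [0.1, -0.3933, 0.0333, 0, 0, 0.125, 0.092], [0.2, -0.3933, 0.0333, 0, 0, 0.185, 0.092], [0.3, -0.3933, 0.0333, 0, 0, 0.25, 0.092], [0.3667, -0.3933, 0.0333, 0, 0, 0.31, 0.092], [0.4333, -0.3933, 0.0333, 0, 0, 0.375, 0.092], [0.5, -0.3933, 0.0333, 0, 0, 0.435, 0.092], [0.5, -0.3933, 0.0333, 0, 0, 0.475, 0.092]]]' | grep -E "pos|ft"
python3 -c "
from h import *
go(-.134,.03,.12,0)"
```

```text
tool_pos: [0.4247, 0.0879, 0.1665]
ft_force: [0.5, 0.6, 0.4]
at table [-0.1343  0.0327] 0.166460241462559 F [0.5 0.6 0.4] shift [-0.0013  0.0023  0.0465] rot [0.0012 0.0003 0.6173] t 4.9667
```

In the tool's units: 0.046 m / 0.3 = 0.1533, 0.04 m / 0.3 = 0.1333, 0.617 rad / 2 = 0.3085.

```bash
python3 jog.py '[[[0, 0.0067, 0.0333, 0, 0, 0.06, 0.092], [0, 0.0067, 0.0667, 0, 0, 0.12, 0.092], [0, 0.0067, 0.1, 0, 0, 0.18, 0.092], [0, 0.0067, 0.1333, 0, 0, 0.24, 0.092], [0, 0.0067, 0.1533, 0, 0, 0.3085, 0.092], [0, 0.0067, 0.1533, 0, 0, 0.3085, 0.092], [0, 0.0067, 0.1533, 0, 0, 0.3085, 0.092]]]' | grep -E "pos|ft"
python3 - <<'E'
from h import *
go(-.134,.03,.066,0)
T=eyes.snapshot("top")["image"][150:300,230:430,::-1]; cv2.imwrite("pics/t3.png",cv2.resize(T,(800,600),interpolation=cv2.INTER_CUBIC))
E
```

```text
tool_pos: [0.425, 0.0817, 0.12]
ft_force: [-0.7, -0.5, -0.3]
at table [-0.1333  0.0265] 0.11996814502110711 F [-0.7 -0.5 -0.3] shift [-0.0006 -0.0037  0.054 ] rot [0.0039 0.0017 0.0051] t 5.55
```

View pics/t3.png

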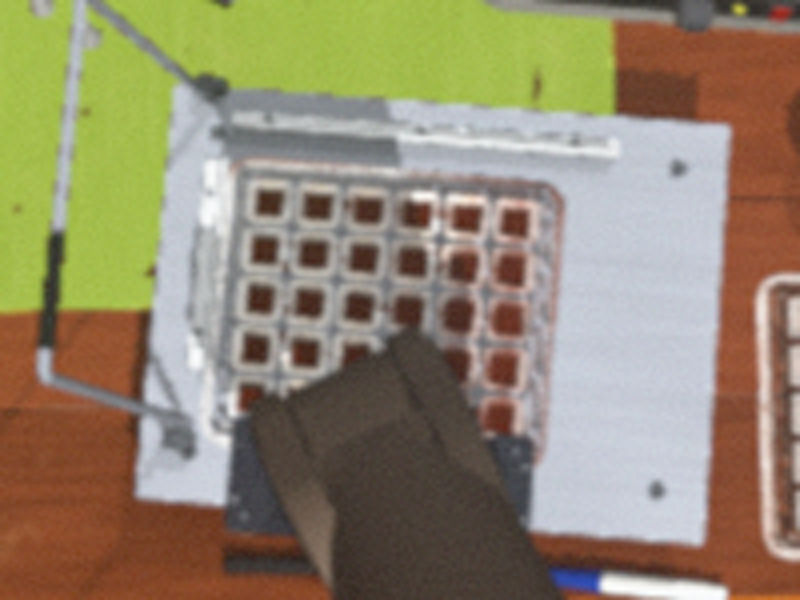

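The mould (far edge at (240,160)–(555,185)) touches the stop and is square, with about a 20 mm gap to the rail (inner face near row 132). The gripper stands clear on the near side, so I'll lower it and push in +x.

In the tool's units: 0.054 m / 0.3 = 0.18, 0.03 m / 0.3 = 0.1, 0.005 rad / 2 = 0.0025.

```bash
python3 jog.py '[[[-0.0033, -0.01, 0.1, 0.002, 0, 0.0025, 0.092], [-0.0033, -0.01, 0.18, 0.002, 0, 0.0025, 0.092], [-0.0033, -0.01, 0.18, 0.002, 0, 0.0025, 0.092]]]' | grep -E "pos|ft"
python3 jog.py '[[[0.02, 0, 0, 0, 0, 0, 0.092], [0.04, 0, 0, 0, 0, 0, 0.092], [0.0567, 0, 0, 0, 0, 0, 0.092], [0.0733, 0, 0, 0, 0, 0, 0.092], [0.09, 0, 0, 0, 0, 0, 0.092], [0.1033, 0, 0, 0, 0, 0, 0.092], [0.11, 0, 0, 0, 0, 0, 0.092], [0.11, 0, 0, 0, 0, 0, 0.092]]]' | grep -E "pos|ft"
python3 -c "
from h import *
go(-.0955,.03,.066,0)"
```

```text
tool_pos: [0.4227, 0.0838, 0.0636]
ft_force: [-1.5, 0.3, -0.8]
tool_pos: [0.4581, 0.0808, 0.0661]
ft_force: [0.5, -0.4, -0.2]
at table [-0.1003  0.029 ] 0.06609429283637576 F [ 0.5 -0.4 -0.2] shift [ 0.0048 -0.0011  0.0001] rot [-0.0005  0.0004 -0.0035] t 6.5167
```

In the tool's units: 0.0015 m / 0.3 = 0.005.

```bash
for i in 1 2 3; do python3 jog.py '[[[0.005, 0, 0, 0, 0, 0, 0.092], [0.005, 0, 0, 0, 0, 0, 0.092], [0.005, 0, 0, 0, 0, 0, 0.092]]]' | grep -E "pos|ft"; done
python3 -c "
from h import *
go(-.0955,.03,.066,0)"
```

```text
tool_pos: [0.4589, 0.0807, 0.066]
ft_force: [-0.0, 0.1, -0.7]
tool_pos: [0.4603, 0.0805, 0.0659]
ft_force: [-0.9, 0.1, 0.9]
tool_pos: [0.4619, 0.0804, 0.0659]
ft_force: [-0.8, -0.8, -0.7]
at table [-0.0964  0.0289] 0.06589826896404037 F [-0.8 -0.8 -0.7] shift [ 0.0009 -0.0011 -0.0001] rot [-0.0002  0.0011 -0.0034] t 7.2667
```

In the tool's units: 0.0015 m / 0.3 = 0.005.

```bash
for i in 1 2 3; do python3 jog.py '[[[0.005, 0, 0, 0, 0, 0, 0.092], [0.005, 0, 0, 0, 0, 0, 0.092], [0.005, 0, 0, 0, 0, 0, 0.092]]]' | grep -E "pos|ft"; done
python3 -c "
from h import *
go(-.0955,.03,.066,0)"
```

```text
tool_pos: [0.4635, 0.0803, 0.0659]
ft_force: [-0.7, 0.1, 0.2]
tool_pos: [0.464, 0.08, 0.0658]
ft_force: [-4.9, 1.0, 2.9]
tool_pos: [0.4641, 0.0799, 0.0656]
ft_force: [-9.3, 1.0, 5.6]
at table [-0.0942  0.0286] 0.06558117976187826 F [-9.3  1.   5.6] shift [-0.0013 -0.0014 -0.0004] rot [ 0.0009  0.0048 -0.0026] t 8.0167
```

The mould meets the rail at −9 N. I'll back off, lift, close the fingers, and measure the mould in the images once the view is clear.

In the tool's units: -0.23 m / 0.3 = -0.7667, -0.2 m / 0.3 = -0.6667.

```bash
python3 jog.py '[[[-0.0667, 0, 0, 0, 0, 0, 0.092], [-0.1333, 0, 0, 0, 0, 0, 0.092], [-0.1667, 0, -0.1333, 0, 0, 0, 0.0], [-0.2, 0, -0.2667, 0, 0, 0, 0.0], [-0.2333, 0, -0.4, 0, 0, 0, 0.0], [-0.2667, 0, -0.5333, 0, 0, 0, 0.0], [-0.3, 0, -0.6667, 0, 0, 0, 0.0], [-0.3, 0, -0.7667, 0, 0, 0, 0.0]]]' 10
python3 - <<'E'
from h import *
go(-.044,.285,.40,0)
T=eyes.snapshot("top");S=eyes.snapshot("scene")
cv2.imwrite("pics/full4.png",T["image"][:,:,::-1]);a=T["image"][150:300,230:430,::-1]; b=S["image"][160:310,230:430,::-1]
cv2.imwrite("pics/t4.png",np.vstack([cv2.resize(a,(400,300),interpolation=3),cv2.resize(b,(400,300),interpolation=3)]))
cv2.imwrite("pics/t4t.png",cv2.resize(a,(800,600),interpolation=2))
E
```

```text
t: 8.68
tool_pos: [0.3765, 0.0897, 0.2998]
eef_rot: [0.999, -0.051, 0.002, -0.001]
ft_force: [1.0, 0.5, -1.4]
gripper_width: 0.0566
gripper_force: 0.0
at table [-0.1824  0.0296] 0.29976789929616254 F [ 1.   0.5 -1.4] shift [ 0.138  -0.2559 -0.0994] rot [-0.0016 -0.003  -0.0026] t 8.6833
```

View pics/t4t.png

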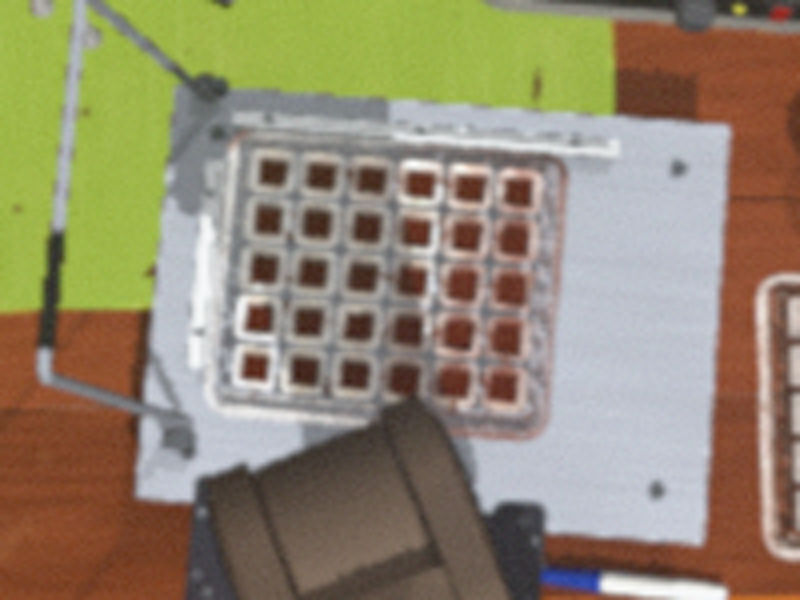

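The mould sits in the corner, with corner cells at (272,172), (518,190), (500,385) and (255,367) in this crop. I'll check those points against the seat.

```bash
python3 - <<'E'
from h import *
T=eyes.snapshot("top")
im=cv2.cvtColor(T["image"],cv2.COLOR_RGB2HSV)
tp=lambda p:np.array(p)/4+[230-.375,150-.375]
c=tp([(272,172),(518,190),(500,385),(255,367)])
# refine by dark/brown centroid in 9x9 windows
sub=[]
for u,v in c:
    u0,v0=int(round(u))-5,int(round(v))-5; w=T["image"][v0:v0+11,u0:u0+11].astype(float)
    d=np.clip(170-w.max(2),0,None)*0+np.clip(150-w[:,:,1],0,None)*(w[:,:,1]<75); m=d.sum()
    sub.append([u0+(d.sum(0)*np.arange(11)).sum()/m,v0+(d.sum(1)*np.arange(11)).sum()/m])
print(np.c_[c,sub])
for z in(.074,.08):
  for p in(c,sub):
    W=plane(T,p,z); t=np.array([w2t(x) for x in W]); d=t[0]-t[1]+t[3]-t[2];e=t[0]+t[1]-t[2]-t[3]
    print(z,"centre",t.mean(0),"rel yaw",np.arctan2(-d[0],d[1]),np.arctan2(e[1],e[0]))
E
```

```text
[[297.625      192.625      297.90700637 192.86284501]
 [359.125      197.125      359.09741784 197.6486698 ]
 [354.625      245.875      355.27750073 246.3036081 ]
 [293.375      241.375      293.20866935 241.39566532]]
0.074 centre [0.01853603 0.03733648] rel yaw 0.007176434982703848 -0.006333365081635651
0.074 centre [0.0177184  0.03675205] rel yaw 0.0018533523082318413 -0.004362322289660898
0.08 centre [0.01762833 0.0372376 ] rel yaw 0.0071764349827041895 -0.006333365081635778
0.08 centre [0.01681403 0.03665554] rel yaw 0.0018533523082322413 -0.004362322289660923
```

The mould is home: (17, 37) mm against (16, 36), and square. Now the bail.

In the tool's units: -0.195 m / 0.3 = -0.65, -0.16 m / 0.3 = -0.5333.

```bash
python3 jog.py '[[[0, 0, -0.1333, 0, 0, 0, 0], [0, 0, -0.2667, 0, 0, 0, 0], [0.0333, -0.0667, -0.3667, 0, 0, 0, 0], [0.1, -0.1833, -0.3667, 0, 0, 0, 0], [0.1667, -0.3, -0.3667, 0, 0, 0, 0], [0.2333, -0.4167, -0.3667, 0, 0, 0, 0], [0.3, -0.5333, -0.3667, 0, 0, 0, 0], [0.3667, -0.65, -0.3667, 0, 0, 0, 0]]]' | grep -E "pos|ft|width"
python3 -c "
from h import *
go(-.044,.288,.41,0)"
```

```text
tool_pos: [0.5081, 0.2731, 0.4042]
ft_force: [-0.1, -0.1, 0.2]
gripper_width: 0.0002
at table [-0.0698  0.2253] 0.4041872876285688 F [-0.1 -0.1  0.2] shift [ 0.0255 -0.0628 -0.0059] rot [ 0.0006  0.0022 -0.0043] t 9.5
```

In the tool's units: 0.098 m / 0.3 = 0.3267, 0.075 m / 0.3 = 0.25.

```bash
python3 jog.py '[[[0.05, -0.1167, 0, 0, 0, 0, 0], [0.0867, -0.21, 0, 0, 0, 0, 0], [0.0867, -0.21, 0, 0, 0, 0, 0], [0.0867, -0.21, 0.1333, 0, 0, 0, 0], [0.0867, -0.21, 0.25, 0, 0, 0, 0], [0.0867, -0.21, 0.3267, 0, 0, 0, 0], [0.0867, -0.21, 0.3267, 0, 0, 0, 0]]]' | grep -E "pos|ft"
python3 - <<'E'
from h import *
go(-.044,.17,.305,0)
T=eyes.snapshot("top");S=eyes.snapshot("scene")
a=T["image"][120:270,200:350,::-1]; b=S["image"][120:310,180:370,::-1]
cv2.imwrite("pics/t5.png",np.hstack([cv2.resize(a,(400,400),interpolation=2),cv2.resize(b,(400,400),interpolation=2)]))
E
```

```text
tool_pos: [0.5371, 0.3295, 0.3008]
ft_force: [-0.2, -0.1, -0.7]
at table [-0.0465  0.2842] 0.3008193214430052 F [-0.2 -0.1 -0.7] shift [ 0.0029  0.1143 -0.0034] rot [ 0.0069  0.0089 -0.0034] t 10.0833
```

View pics/t5.png

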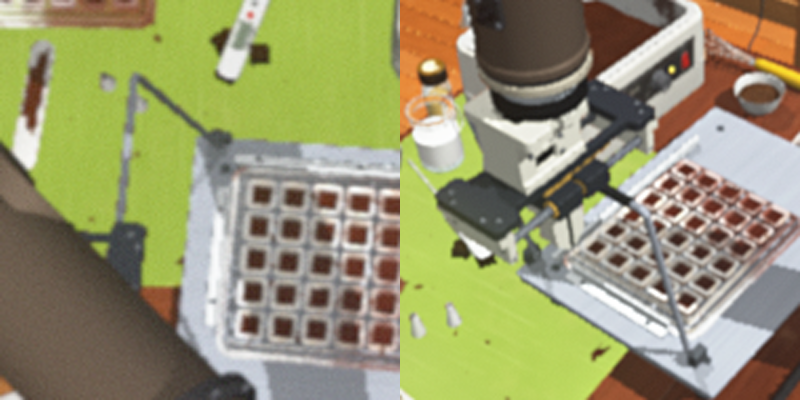

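The bail still stands, with its sleeve at about (590,190) in the right half. The closed fingers hang to its left, clear of everything. Now I'll push gently to the right.

In the tool's units: 0.058 m / 0.3 = 0.1933, 0.052 m / 0.3 = 0.1733.

```bash
python3 jog.py '[[[0, 0.0267, 0, 0, 0, 0, 0], [0, 0.0533, 0, 0, 0, 0, 0], [0, 0.08, 0, 0, 0, 0, 0], [0, 0.1067, 0, 0, 0, 0, 0], [0, 0.1333, 0, 0, 0, 0, 0], [0, 0.1533, 0, 0, 0, 0, 0], [0, 0.1733, 0, 0, 0, 0, 0], [0, 0.1933, 0, 0, 0, 0, 0]]]' | grep -E "pos|ft"
python3 jog.py '[[[0, 0.0233, 0, 0, 0, 0, 0], [0, 0.0467, 0, 0, 0, 0, 0], [0, 0.07, 0, 0, 0, 0, 0], [0, 0.0933, 0, 0, 0, 0, 0], [0, 0.1167, 0, 0, 0, 0, 0], [0, 0.14, 0, 0, 0, 0, 0], [0, 0.1633, 0, 0, 0, 0, 0], [0, 0.1633, 0, 0, 0, 0, 0]]]' | grep -E "pos|ft"
python3 - <<'E'
from h import *
go(-.044,.28,.305,0)
E
```

```text
tool_pos: [0.5329, 0.2735, 0.3081]
ft_force: [0.7, 0.4, 0.1]
tool_pos: [0.5281, 0.2234, 0.3079]
ft_force: [-0.1, 0.2, -0.1]
at table [-0.0449  0.1778] 0.3079284003344115 F [-0.1  0.2 -0.1] shift [ 0.0004 -0.1022  0.0028] rot [ 0.0008  0.001  -0.0051] t 11.5167
```

In the tool's units: -0.16 m / 0.3 = -0.5333, -0.13 m / 0.3 = -0.4333.

```bash
python3 jog.py '[[[0, 0, -0.1333, 0, 0, 0, 0], [0, 0, -0.2667, 0, 0, 0, 0], [0, 0, -0.3333, 0, 0, 0, 0], [-0.1, 0, -0.3333, 0, 0, 0, 0], [-0.2167, 0, -0.3333, 0, 0, 0, 0], [-0.3333, 0, -0.3333, 0, 0, 0, 0], [-0.4333, 0, -0.3333, 0, 0, 0, 0], [-0.5333, 0, -0.3333, 0, 0, 0, 0]]]' | grep -E "pos|ft"
for i in 1 2 3 4 5; do python3 jog.py '[[[0, 0, 0, 0, 0, 0, 0], [0, 0, 0, 0, 0, 0, 0], [0, 0, 0, 0, 0, 0, 0], [0, 0, 0, 0, 0, 0, 0], [0, 0, 0, 0, 0, 0, 0], [0, 0, 0, 0, 0, 0, 0], [0, 0, 0, 0, 0, 0, 0], [0, 0, 0, 0, 0, 0, 0]]]' | grep -E "^t|ft"; done
python3 - <<'E'
from h import *
T=eyes.snapshot("top");S=eyes.snapshot("scene")
a=T["image"][150:310,230:430,::-1]; b=S["image"][130:330,180:430,::-1]
cv2.imwrite("pics/t6.png",np.hstack([cv2.resize(a,(400,320),interpolation=2),cv2.resize(b,(400,320),interpolation=2)]))
E
```

```text
tool_pos: [0.3671, 0.2421, 0.4081]
ft_force: [0.4, 0.1, 1.5]
t: 12.85
tool_pos: [0.3691, 0.2417, 0.4079]
ft_force: [-0.6, -0.2, -0.8]
t: 13.52
tool_pos: [0.3689, 0.2418, 0.4081]
ft_force: [-1.0, 0.2, 0.2]
t: 14.18
tool_pos: [0.3689, 0.2418, 0.4081]
ft_force: [-0.0, 0.1, -0.3]
t: 14.85
tool_pos: [0.3688, 0.2418, 0.4081]
ft_force: [0.1, 0.4, 0.4]
t: 15.52
tool_pos: [0.3688, 0.2418, 0.4081]
ft_force: [0.2, -0.7, -0.9]
```

View pics/t6.png

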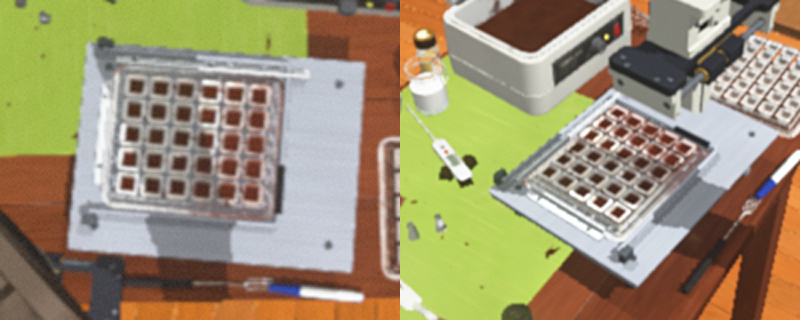

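The bail has dropped round the mould; its black sleeve is at about (280,187) on the left and (690,138) on the right. Before handing in, I'll check its height and that it is at rest.

```bash
python3 jog.py '[[[0, 0, 0, 0, 0, 0, 0], [0, 0, 0, 0, 0, 0, 0], [0, 0, 0, 0, 0, 0, 0], [0, 0, 0, 0, 0, 0, 0], [0, 0, 0, 0, 0, 0, 0], [0, 0, 0, 0, 0, 0, 0]]]' | grep ^t:
python3 - <<'E'
from h import *
T=eyes.snapshot("top");S=eyes.snapshot("scene")
def dark(s,u,v,r=16):
    u,v=int(u),int(v); w=s["image"][v-r:v+r+1,u-r:u+r+1].max(2).astype(np.uint8)
    n,l,st,c=cv2.connectedComponentsWithStats((w<70).astype(np.uint8)); 
    print([(st[i][4],(c[i]+[u-r,v-r]).round(1).tolist()) for i in range(1,n) if st[i][4]>12])
dark(T,370,243);dark(S,361,216)
X=tri(T,[(370,243.5)],S,[(361.3,216.3)])[0];print(X,w2t(X))
p=plane(T,[(370,243.5)],.067)[0]; print("on z=67:",w2t(p))
E
```

```text
t: 16.12
[(np.int32(39), [369.2, 244.4])]
[(np.int32(63), [361.6, 215.2])]
[ 0.50659744 -0.04512225  0.06215674] [-0.03946304 -0.09151919]
on z=67: [-0.03940755 -0.09087183]
```

```bash
python3 -c "
from workcell import ctrl, eyes, order
print(order.finish_job())"
```

```text
the job is handed in; nothing more can be done
None
```

The mould was pushed home and square against the back rail and end stop, the bail was tipped over and lies flat round it, and the job was handed in at about 16 s; no verdict was returned.

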